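Close up a bench torch: clamp it, push the bayonet cap in, turn it and hold it

ROBOT

A 7-joint arm with a two-finger parallel gripper is mounted at the origin on a cart in front of the work surface, level with it; the furniture and walls round the work are solid. World frame = base frame: x ahead of the robot, y to its left, z up, the work surface at z = 0. Lengths are in m, angles in degrees, forces in N, time in s.
With the tool pointing down it reaches from about 0.425 to 0.875 m from the base axis. Payload 4.7 kg.
Tool frame: the origin (TCP) lies between the finger pads; the fingertips stand 8 mm ahead of it and the grasp point (between the pads) lies 11 mm behind it (env.tip_extent is the distance from the TCP to the fingertips, in m); z points along the fingers, y is the line along which they close (so a half turn about z gives the same grasp; the last joint's range is limited). The gripper opens to 87 mm and grips with 3 to 60 N. Pads are 19 mm wide; open, the fingers measure 117 mm over their backs; the gripper's body (75 mm by 190 mm) begins 51 mm behind the grasp point.
Start: joints at [66.469, 18.392, -4.016, 83.108, 1.295, 78.541, -3.26], TCP at [0.268, -0.592, 0.231] pointing down, gripper open.
Joint ranges: [-163.93, 163.93], [-17.29, 119.83], [-79.2, 71.16], [3.27, 140.29], [-89.18, 269.18], [5.43, 117.66], [-154.24, 154.24]. Speed limits (degrees/s): [147.25, 147.25, 180, 180, 180, 180, 180].

INTERFACE

Orientations are given as [roll, pitch, yaw] about the fixed x, y, z axes, in that order (R = Rz(yaw) Ry(pitch) Rx(roll)).
In Python, from cell import sensors, vision, workorder, env gives the robot as it stands.
- The arm moves only by the tool drive_tool, never from a script. Its argument "moves" is a list of rows, each an object of numbers: "x", "y", "z": the shift along the tool's x, y, z in mm; "rx", "ry", "rz": the turn, a rotation vector about the tool's x, y, z in rad; "fingers": the closure, from -1 (fully open) to 1 (shut). In form: [{"x": .., "y": .., "z": .., "rx": .., "ry": .., "rz": .., "fingers": ..}, ...]. A call has 1 to 20 rows; each row is the pose to reach, as a shift and turn from the pose commanded when the call began, along the tool's axes at that moment; what a row does not reach only later rows make up. A row lasts 1/8 s, in which the tool goes at most 62.5 mm and 10.7 degrees, less where a joint would pass 70% of its speed; a pose out of reach is approached as far as the arm can. A call with a gripper value outside its range is refused whole. The fingers move at their own pace and stop on an object; "force" is the grip in N (left out, the last holds). Time passes only in rows, so rows that repeat a pose let the fingers close. It gives the time, the measured TCP pose, the force, the opening and the grip force at its end, in the units of the state.
- sensors.get_obs(): the state, without advancing time (a new reading comes with each control period).
- vision.read_camera(name): name is "scene" or "top"; returns a dict with "image" (384x512x3 uint8, red, green, blue), "fx", "fy", "cx", "cy" (pixels), "k1" (the pictures are not rectified: a ray, as slopes to the right and down, at radius r is drawn at 1 + k1 r^2 times it, then the intrinsics apply), "R" (3x3) and "t" (3): a world point X has camera coordinates R X + t. Camera axes: x right, y down, z forward; pixel columns grow to the right and rows downward; lengths in m; the calibration is good to about 2 mm. A picture is of the moment at which its call begins. There is no depth.
- workorder.sign_off(): hands the job in; it is judged then, once.
The state is a dict: "time_s": time; "qpos": joint angles; "joint_velocities": joint speeds; "effort": joint torques, N m; "tool_pos": TCP position; "tool_rot": TCP orientation; "force": force on the tool from outside, world axes, zero at the start; "wrist_torque": the same for the moment, N m; "grip_width": finger opening in m; "grasp_force": force on a finger pad.
Only numpy, scipy, OpenCV 4.12 (cv2) and the standard library are available. Lean on these libraries where they do the work, as an engineer would, in place of code of your own. Each camera call takes 0.05 s, during which the arm holds its last target. There are 200 camera calls.

TASK

The metal torch stands lens down between the open jaws of the small crank vice: crank the vice shut until it grips the torch firmly. Then close the torch with its battery cap: pins down through the two notches in the rim, push against the battery's spring until the flange is down on the rim, turn it a quarter turn clockwise to the stop so that the pins are caught, and finish the program still gripping the cap seated there, because I want to put the locking screw in while you hold it. Leave the other tools on the bench where they are.

Things in the scene. Friction and masses are not known exactly. Their poses are not given: they have to be found in the camera images.
- vise: small grey vice on a round suction base 100 mm across, fixed. Origin on the bench under the torch's place. x points from crank to fixed jaw (away from the robot, within 20 deg), z up. Jaws 60 mm wide, tops 110 mm above the bench; bed, on which the torch stands, at 76 mm. Fixed jaw face at x = 21 mm; moving face at x = -24 mm when open, closing to +x. Suction lever out to y = -70 mm, 25 mm high
- vise_jaw: moving jaw of the vice, 60 mm wide; axes parallel to the vice's, origin 76 mm above the bench; slides along the vice's x, 8 mm per turn of the crank
- crank_axis (a point): point on the axis of the vice's screw, 62 mm above the bench, abreast of the middle of the crank's grip; the axis runs along the vice's x
- crank_grip (a point): middle of the crank's black grip: free-spinning, 14 mm thick, 46 mm long, parallel to the vice's x, free end towards the robot; it goes round the screw axis at 38 mm radius. The steel crank arm begins 19 mm behind this point (+x); the free end is 23 mm in front
- vise_crank (a joint): crank angle, rad: 0 = fully open, growing (closing) clockwise as the robot sees it along the vice's +x. Grip at (vice y, z) = 38 mm x (-sin p, cos p) from the axis, p = value - 2.5: from the left over the top to the right. Starts at 0 to 1.8; jaws meet the torch at about 3.9 and grip firmly from 4.1; ends at 5.6. Takes about 5 N; let go, it stays, or springs back to 4.4 if turned further
- torch: aluminium torch, loose, lens down between the jaws. Origin in the middle of its underside, z up the tube. Octagonal head 40 mm across flats, 38 mm high (flats at +x and -x face the jaws). Tube above it 38 mm outside, 30.4 mm inside
- torch_rim (a point): centre of the tube's open mouth, level with the rim, 92 mm above the torch's origin. The rim has two notches 9 mm wide, at the torch's +x and -x. Under a lip 5.8 mm deep each notch runs round 80 deg clockwise (from above) to a stop, where a hook goes 2 mm up. Cap in: its flange meets the rim with the cap's origin 15 mm below this point
- battery_top (a point): middle of the battery's top inside the tube, 7 mm below the rim; sprung: gives way downward from about 3 N, 1.2 N more per mm, for 12 mm
- cap: aluminium battery cap, loose, standing on its plug. Origin in the middle of the plug's underside, z up. Plug 28 mm across (1.2 mm play in the tube), 15 mm long, with cross pins along x; flange 40 mm across from 15 to 20.5 mm. To turn, the origin must be lower than 13 mm below the rim (flange down: 15 mm); caught in the hooks it rises to about 11 mm below the rim
- cap_pins (a point): middle of the cap's two steel pins, 5 mm above the cap's origin; pins 4.4 mm thick along the cap's x, 35 mm from tip to tip; either pin fits either notch
- cap_bar (a point): point in the cap's finger bar, on its axis, 42 mm above the cap's origin; the bar is 33 mm long along x (in line with the pins), 11 mm thick along y, from 20.5 to 46 mm above the origin
- pliers_flat: red-handled pliers lying right of the vice, a bystander
- ring_clamp: wooden ring clamp lying left of the vice, a bystander
- eye_loupe: black eye loupe at the left front of the bench, a bystander
Mind the look-alikes: they are no part of the job. Leave any pink or purple look-alike of the cap alone.

How it is judged (in metres and radians):
On the way, in this order (a step that is already met when the one before it is completed fails the run):
1. the vice's moving jaw presses on the torch, which stands upright on the bed (contact force between vise_jaw and torch above 40 N and angle between torch's own z axis and vertical below 0.06 rad), for 0.3 s.
2. with the torch clamped, the cap is pushed into its tube, pins in the notches and below the lip (z of cap in the frame of torch below 0.0795 m and horizontal distance between cap and torch below 0.005 m and angle between the x axis of cap and the x axis of torch, either way round below 0.5 rad and contact force between vise_jaw and torch above 30 N), for 0.05 s.
3. the cap is turned to the stop (angle between the x axis of cap and the x axis of torch, either way round above 1.22 rad and z of cap in the frame of torch below 0.083 m), for 0.1 s.
At the end, for the whole second after the job is handed in: the torch stands upright (within 0.06 rad) gripped by the vice's jaw with more than 30 N; the cap is in its tube, origin less than 83 mm above the torch's, centred within 5 mm, upright within 0.12 rad, turned at least 70 of the 80 degrees, at rest, and the fingers still grip it with more than 3 N (all of step 3 and horizontal distance between cap and torch below 0.005 m and angle between cap's own z axis and vertical below 0.12 rad and angle between torch's own z axis and vertical below 0.06 rad and contact force between the fingers and cap above 3 N and contact force between vise_jaw and torch above 30 N and linear speed of cap below 0.02 m/s); the arm keeps its last pose, push and grip.
It fails at once if a bystander tool is moved by more than 3 cm (distance of any of pliers_flat, ring_clamp, eye_loupe from where it was at the start of the episode above 0.03 m).
It also fails if it takes over 64 s, if anything falls off the work surface, if the arm or the gripper's body presses on something with over 40 N, if the wrist force passes 120 N, or if a joint passes its speed limit or range.

## Working session

There is one attempt and no reset: what is moved stays moved. The work goes in short steps, Python scripts to look and compute and a tool call to move; the robot and the scene stay as the last step left them, time stands still between calls to the robot, and variables do not carry over. Pictures are saved under pics/ and viewed, at most 10 in all, crops included, and the job is handed in when it is done.

Besides the shell and the picture viewer there is one more tool, called after ">>>" by a JSON object that holds its "method" and its "body", one argument or row to a line. drive_tool: Moves the arm, as the interface text tells. Its arguments: {"type":"object","properties":{"moves":{"type":"array"},"force":{"type":"number"}},"required":["moves"]}

```bash
ls; mkdir -p pics
cat > h.py <<'E'
import numpy as np, cv2
from cell import sensors, vision, workorder, env
def ray(c,u,v):
    d=np.array([(u-c['cx'])/c['fx'],(v-c['cy'])/c['fy']]);s=d.copy()
    for _ in range(20): s=d/(1+c['k1']*(s@s))
    R=np.array(c['R']);t=np.array(c['t'])
    return -R.T@t, R.T@np.array([s[0],s[1],1])
def onz(c,u,v,z):
    o,d=ray(c,u,v); return o+d*(z-o[2])/d[2]
def proj(c,X):
    p=np.array(c['R'])@np.array(X)+np.array(c['t']);s=p[:2]/p[2];s=s*(1+c['k1']*(s@s))
    return s*[c['fx'],c['fy']]+[c['cx'],c['cy']]
def tri(c1,p1,c2,p2):
    o1,d1=ray(c1,*p1);o2,d2=ray(c2,*p2)
    k=np.linalg.lstsq(np.c_[d1,-d2],o2-o1,rcond=None)[0]
    a=o1+d1*k[0];b=o2+d2*k[1]; return (a+b)/2,np.linalg.norm(a-b)
def save(c,n,box=None,s=1):
    im=c['image'][:,:,::-1]
    if box: im=im[box[1]:box[3],box[0]:box[2]]
    cv2.imwrite('pics/'+n,cv2.resize(im,None,fx=s,fy=s,interpolation=cv2.INTER_CUBIC))
E
python3 - <<'E'
from h import *
import pickle
d={}
for n in('scene','top'):
    c=vision.read_camera(n);d[n]=c;save(c,n+'1.png',None,1.5)
    print(n,c['fx'],c['cx'],c['cy'],c['k1'],-np.array(c['R']).T@np.array(c['t']),np.array(c['R'])[2])
pickle.dump(d,open('c1.pkl','wb'))
print(sensors.get_obs(),env.tip_extent)
E
```

```text
pics
scene 375.6860921916864 253.24543596097948 184.22273594780148 -0.047030409590408495 [0.0402363  0.36406235 0.74609503] [ 0.60057532 -0.31566349 -0.73461953]
top 394.2871034911296 248.32803988967643 197.01353306598043 -0.1177792074133874 [0.41843769 0.07638968 1.04398088] [ 0.13517512  0.00243252 -0.99081874]
{'time_s': 0.1, 'qpos': array([66.46767364, 18.43572381, -4.01458553, 83.16878885,  1.29650854,
       78.54217117, -3.25949556]), 'joint_velocities': array([-0.05876648, -0.00049059, -0.09287506, -0.12982702, -0.0467363 ,
        0.02129916,  0.06158762]), 'effort': array([ 1.63727095e-04, -4.92571235e+01, -4.05682828e-01, -3.13395488e+01,
       -6.41021482e-02,  3.95464129e-02,  9.96793415e-05]), 'tool_pos': array([ 0.2676323 , -0.59180029,  0.22955276]), 'tool_rot': array([-1.79898632e+02,  7.34301369e-03,  2.43418546e+01]), 'force': array([0.47915356, 0.20345846, 0.0344316 ]), 'wrist_torque': array([-0.01092958, -0.01207895,  0.04977538]), 'grasp_force': 0.0, 'grip_width': 0.08722331124309583} 0.008
```

View pics/scene1.png

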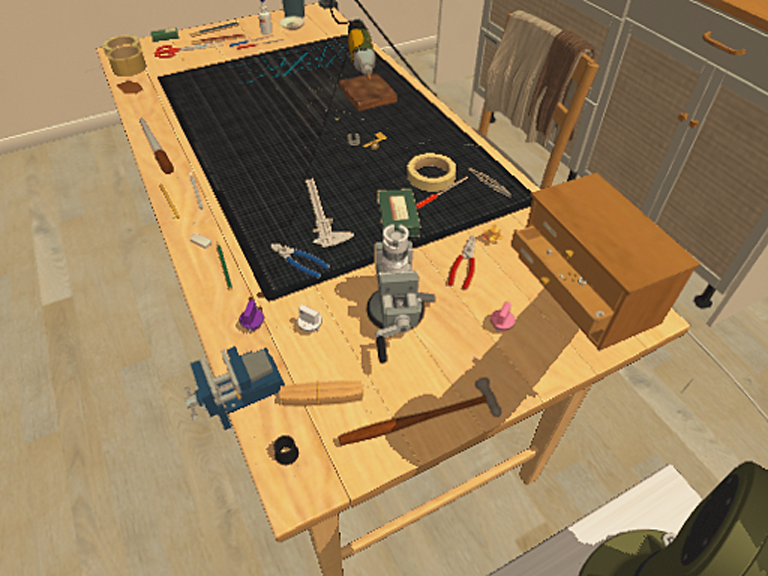

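View pics/top1.png

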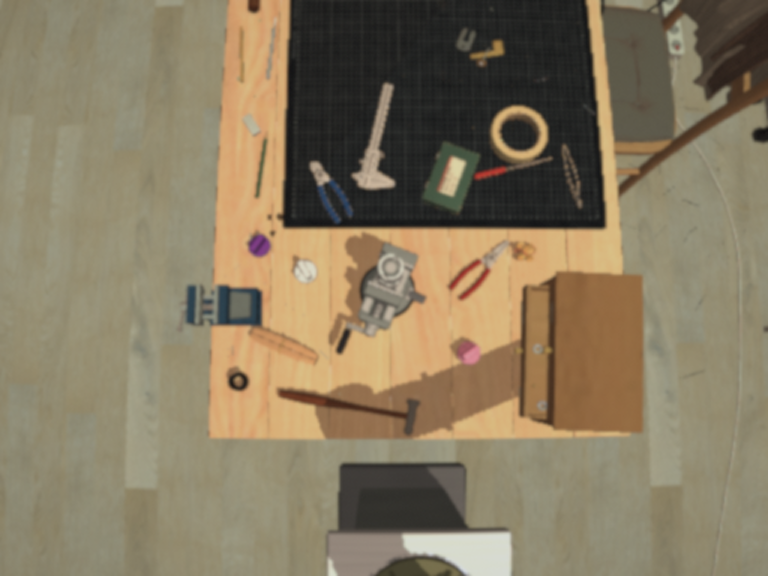

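Scene (x1.5 view): vice around (395,300), torch rim at (397,233), black crank grip at (381,348), real cap white/grey at (308,318); purple and pink are decoys. Top: rim (391,266), grip (344,340), cap (304,270). Enlarging both.

Run:
```python
from h import *
import pickle
d=pickle.load(open('c1.pkl','rb'))
save(d['scene'],'s2.png',(185,140,305,250),6)
save(d['top'],'t2.png',(185,145,305,245),6)
```

```text
(no output)
```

View pics/s2.png

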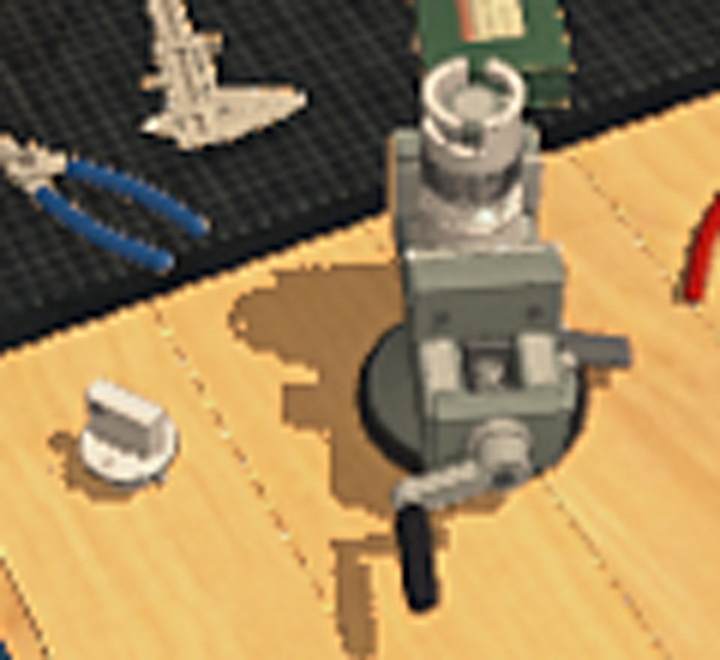

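View pics/t2.png

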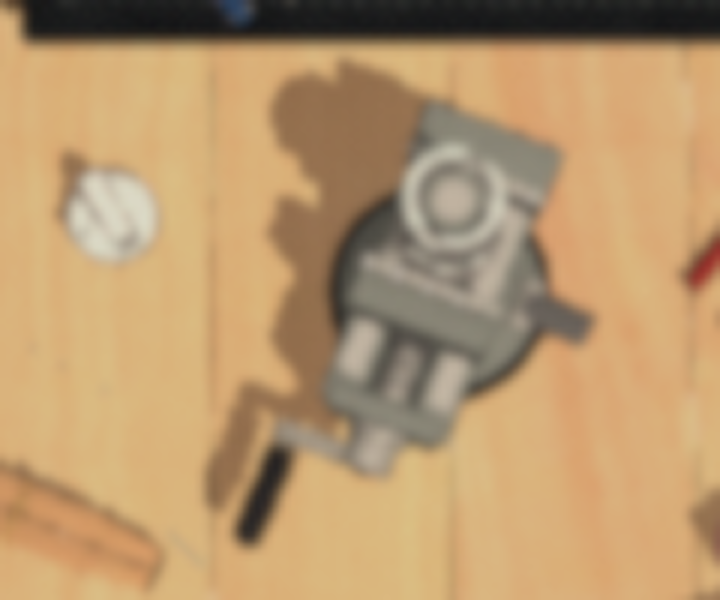

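The crops show: scene rim ellipse centred at about (472,108) with one notch near (468,135), grip from (409,507) to (425,605), cap flange at (128,445) with its bar from (95,395) to (165,440); top rim centre (453,197), grip (280,452)-(248,540), and the bar running from (85,190) to (135,243).

Run:
```python
from h import *
import pickle
d=pickle.load(open('c1.pkl','rb'));S,T=d['scene'],d['top']
s=lambda x,y:(185+(x+.5)/6-.5,140+(y+.5)/6-.5)
t=lambda x,y:(185+(x+.5)/6-.5,145+(y+.5)/6-.5)
f=lambda a:np.round(a,4)
print('rim',f(onz(S,*s(472,107),.168)),f(onz(T,*t(453,197),.168)),tri(S,s(472,107),T,t(453,197)))
# dark grip mask
def grip(c,box):
    x0,y0,x1,y1=box;im=c['image'][y0:y1,x0:x1].max(2)
    m=(im<60).astype(np.uint8);n,l,st,ce=cv2.connectedComponentsWithStats(m)
    k=1+np.argmax(st[1:,4]);ys,xs=np.where(l==k);P=np.c_[xs+x0,ys+y0].astype(float)
    c0=P.mean(0);w=np.linalg.svd(P-c0)[2][0];w*=np.sign(w[1]);q=(P-c0)@w
    return len(P),c0,c0+w*q.min(),c0+w*q.max()
gs=grip(S,(245,220,262,245));gt=grip(T,(215,215,242,240))
print(gs,gt)
for i in(1,2,3): print('grip',tri(S,gs[i],T,gt[i]))
# cap: plug flange top z .0205, bar top z .046
print('cap flange',f(onz(S,*s(128,445),.0205)),f(onz(T,*t(111,216),.0205)))
print('bar top scene',f(onz(S,*s(97,388),.046)),f(onz(S,*s(163,428),.046)))
print('bar top top',f(onz(T,*t(87,188),.046)),f(onz(T,*t(133,240),.046)))
# vise: fixed jaw back corners z .11 ; moving jaw top corners z .11 
for p in[(430,103),(560,150),(362,262),(512,322)]: print('top jaw',f(onz(T,*t(*p),.11)))
for p in[(408,260),(562,253),(393,135),(537,128)]: print('scn jaw',f(onz(S,*s(*p),.11)))
```

```text
rim [0.5753 0.058  0.168 ] [0.5825 0.0519 0.168 ] (array([0.58482011, 0.05201361, 0.15739395]), np.float64(0.0010155555256433394))
(84, array([253.73809524, 232.0952381 ]), array([252.80543948, 223.90824497]), array([254.75568921, 241.02783169])) (27, array([228.51851852, 226.66666667]), array([230.82950011, 220.93129958]), array([225.97126118, 232.98842012]))
grip (array([0.47943519, 0.12988381, 0.04701978]), np.float64(0.0018872729405122626))
grip (array([0.49358172, 0.12419785, 0.05740845]), np.float64(0.0033417405573805525))
grip (array([0.46353358, 0.13627797, 0.03661958]), np.float64(0.00043831542386226494))
cap flange [0.5988 0.2009 0.0205] [0.6022 0.1983 0.0205]
bar top scene [0.6118 0.2065 0.046 ] [0.5807 0.191  0.046 ]
bar top top [0.6099 0.2058 0.046 ] [0.5871 0.1856 0.046 ]
top jaw [0.632  0.0593 0.11  ]
top jaw [0.6126 0.007  0.11  ]
top jaw [0.5671 0.0868 0.11  ]
top jaw [0.5427 0.0271 0.11  ]
scn jaw [0.5646 0.0902 0.11  ]
scn jaw [0.5408 0.0355 0.11  ]
scn jaw [0.629  0.0638 0.11  ]
scn jaw [0.606  0.0096 0.11  ]
```

Run:
```python
from h import *
import pickle
d=pickle.load(open('c1.pkl','rb'));S,T=d['scene'],d['top']
s=lambda x,y:(185+(x+.5)/6-.5,140+(y+.5)/6-.5)
t=lambda x,y:(185+(x+.5)/6-.5,145+(y+.5)/6-.5)
f=lambda a:np.round(a,4)
print('rim',f(onz(S,*s(474,93),.168)),f(onz(T,*t(454,195),.168)),tri(S,s(474,93),T,t(454,195)))
def grip(c,box,th):
    x0,y0,x1,y1=box;im=cv2.resize(c['image'][y0:y1,x0:x1],None,fx=4,fy=4,interpolation=cv2.INTER_CUBIC).max(2)
    m=(im<th).astype(np.uint8);n,l,st,ce=cv2.connectedComponentsWithStats(m)
    k=1+np.argmax(st[1:,4]);r=cv2.minAreaRect(np.argwhere(l==k)[:,::-1].astype(np.float32))
    b=cv2.boxPoints(r);b=b[np.argsort(b[:,1])]
    g=lambda q:(q+.5)/4-.5+[x0,y0]
    return g(np.array(r[0])),g(b[:2].mean(0)),g(b[2:].mean(0)),np.array(r[1])/4
gs=grip(S,(245,220,262,245),95);gt=grip(T,(215,215,242,240),110)
print(gs,gt)
for i in(0,1,2): print('grip',tri(S,gs[i],T,gt[i]))
for z in(.04,.05,.06):print(z,f(onz(S,*gs[0],z)),f(onz(T,*gt[0],z)))
# white cap mask
for n,c,(x0,y0,x1,y1) in(('S',S,(192,198,220,225)),('T',T,(192,170,215,192))):
    im=cv2.resize(c['image'][y0:y1,x0:x1],None,fx=6,fy=6,interpolation=cv2.INTER_CUBIC);h=cv2.cvtColor(im,cv2.COLOR_RGB2HSV)
    m=(h[...,1]<60)&(h[...,2]>100);m=m.astype(np.uint8)
    cs=max(cv2.findContours(m,0,2)[0],key=cv2.contourArea);M=cv2.moments(cs);p=np.array([M['m10'],M['m01']])/M['m00'];p=(p+.5)/6-.5+[x0,y0]
    x,y,w,hh=cv2.boundingRect(cs);print(n,p,x0+x/6,y0+y/6,w/6,hh/6,f(onz(c,*p,.0205)),f(onz(c,*p,.03)))
    cv2.imwrite(f'pics/cap{n}.png',np.hstack([cv2.resize(im[:,:,::-1],(336,336)),cv2.resize(cv2.cvtColor(m*255,8),(336,336))]))
a=cv2.imread('pics/capS.png');b=cv2.imread('pics/capT.png');cv2.imwrite('pics/cap.png',np.hstack([a[:,:336],b[:,:336]]))
```

```text
rim [0.5817 0.0537 0.168 ] [0.5833 0.0515 0.168 ] (array([0.58410691, 0.05181121, 0.16515872]), np.float64(0.0009262682823083988))
(array([253.99230766, 232.3134613 ]), array([252.86346149, 223.28269196]), array([255.12115383, 241.34423065]), array([18.20209694,  6.13971853])) (array([228.51615047, 226.80774307]), array([231.74181366, 218.92278719]), array([225.29048729, 234.69269943]), array([ 4.18599653, 17.03847885]))
grip (array([0.47897224, 0.1297205 , 0.04670085]), np.float64(0.0014419660941714133))
grip (array([0.49880317, 0.12179984, 0.05219547]), np.float64(0.0024832460966214783))
grip (array([0.45900261, 0.13770362, 0.04226363]), np.float64(0.0005610031678837123))
0.04 [0.4836 0.1281 0.04  ] [0.479  0.1295 0.04  ]
0.05 [0.4773 0.1314 0.05  ] [0.4784 0.1289 0.05  ]
0.06 [0.4711 0.1347 0.06  ] [0.4778 0.1284 0.06  ]
S [205.61949383 212.46384154] 198.33333333333334 203.5 16.0 17.833333333333332 [0.6028 0.2    0.0205] [0.5954 0.2021 0.03  ]
T [203.1496983  180.46111293] 196.16666666666666 173.5 15.0 15.0 [0.6025 0.1981 0.0205] [0.6008 0.197  0.03  ]
```

View pics/cap.png

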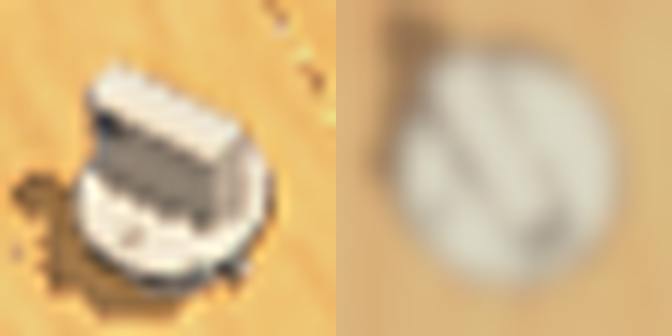

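Bar's top face in the scene crop has corners (90,95), (118,62), (248,128), (215,165); centre about (168,112), and the pin shows at (235,270). The grip is at (0.479, 0.130, 0.048) with direction -21.8 deg, which agrees with the radius/height geometry (crank value about 0.55).

```bash
cat >> h.py <<'E'
from scipy.spatial.transform import Rotation as Ro
def pose():
    o=sensors.get_obs(); return np.array(o['tool_pos']),Ro.from_euler('xyz',o['tool_rot'],degrees=True)
def plan(targets):
    "targets: (x,y,z,yaw deg) tool down -> rows"
    p,R=pose()
    for x,y,z,yaw in targets:
        sh=R.inv().apply(np.array([x,y,z])-p)*1000
        rv=(R.inv()*Ro.from_euler('xyz',[180,0,yaw],degrees=True)).as_rotvec()
        print('xyz',np.round(sh,1),'r',np.round(rv,3))
E
python3 - <<'E'
from h import *
import pickle
d=pickle.load(open('c1.pkl','rb'));S,T=d['scene'],d['top']
s=lambda x,y:(192+(x+.5)/12-.5,198+(y+.5)*27/336-.5)
P=[onz(S,*s(*p),.046) for p in[(90,95),(118,62),(248,128),(215,165)]]
print(np.round(P,4),np.mean(P,0))
a=P[3]-P[0];b=P[2]-P[1];print([np.degrees(np.arctan2(v[1],v[0])) for v in(a,b)],np.linalg.norm(a),np.linalg.norm(b))
plan([(.30,-.56,.36,90),(.5,-.3,.36,158.7),(.4734,.1317,.2,158.7),(.4734,.1317,.12,158.7),(.4734,.1317,.043,158.7)])
E
```

```text
[[0.611  0.2113 0.046 ]
 [0.6162 0.2031 0.046 ]
 [0.589  0.1863 0.046 ]
 [0.5836 0.1957 0.046 ]] [0.59994212 0.19909757 0.046     ]
[np.float64(-150.35548961117144), np.float64(-148.188146760601)] 0.03159656020852195 0.032052139814543794
xyz [  42.6  -15.9 -130.4] r [-2.000e-03 -1.000e-03 -1.146e+00]
xyz [ 332.  -170.3 -130.2] r [-1.000e-03 -2.000e-03 -2.345e+00]
xyz [ 485.7 -574.3   30.5] r [-1.000e-03 -2.000e-03 -2.345e+00]
xyz [ 485.7 -574.2  110.5] r [-1.000e-03 -2.000e-03 -2.345e+00]
xyz [ 485.7 -574.   187.5] r [-1.000e-03 -2.000e-03 -2.345e+00]
```

>>> {"method": "drive_tool", "body": {
  "moves": [
    {"x":10,"y":0,"z":-60,"rz":-0.18,"fingers":0.08},
    {"x":40,"y":-15,"z":-115,"rz":-0.36,"fingers":0.08},
    {"x":80,"y":-30,"z":-130,"rz":-0.54,"fingers":0.08},
    {"x":130,"y":-55,"z":-130,"rz":-0.72,"fingers":0.08},
    {"x":180,"y":-85,"z":-130,"rz":-0.9,"fingers":0.08},
    {"x":230,"y":-110,"z":-130,"rz":-1.08,"fingers":0.08},
    {"x":280,"y":-140,"z":-130,"rz":-1.26,"fingers":0.08},
    {"x":330,"y":-170,"z":-130,"rz":-1.44,"fingers":0.08},
    {"x":355,"y":-220,"z":-130,"rz":-1.62,"fingers":0.08},
    {"x":375,"y":-275,"z":-125,"rz":-1.8,"fingers":0.08},
    {"x":395,"y":-330,"z":-110,"rz":-1.98,"fingers":0.08},
    {"x":415,"y":-385,"z":-90,"rz":-2.16,"fingers":0.08},
    {"x":435,"y":-440,"z":-60,"rz":-2.34,"fingers":0.08},
    {"x":455,"y":-490,"z":-30,"rz":-2.345,"fingers":0.08},
    {"x":475,"y":-540,"z":0,"rz":-2.345,"fingers":0.08},
    {"x":485.7,"y":-574,"z":30,"rz":-2.345,"fingers":0.08},
    {"x":485.7,"y":-574,"z":70,"rz":-2.345,"fingers":0.08},
    {"x":485.7,"y":-574,"z":110,"rz":-2.345,"fingers":0.08},
    {"x":485.7,"y":-574,"z":110,"rz":-2.345,"fingers":0.08}
  ]
}}

```text
invalid input at $.moves[0]: expected keys x, y, z, rx, ry, rz, fingers
```

All keys are needed.

>>> {"method": "drive_tool", "body": {
  "moves": [
    {"x":10,"y":0,"z":-60,"rx":0,"ry":0,"rz":-0.18,"fingers":0.08},
    {"x":40,"y":-15,"z":-115,"rx":0,"ry":0,"rz":-0.36,"fingers":0.08},
    {"x":80,"y":-30,"z":-130,"rx":0,"ry":0,"rz":-0.54,"fingers":0.08},
    {"x":130,"y":-55,"z":-130,"rx":0,"ry":0,"rz":-0.72,"fingers":0.08},
    {"x":180,"y":-85,"z":-130,"rx":0,"ry":0,"rz":-0.9,"fingers":0.08},
    {"x":230,"y":-110,"z":-130,"rx":0,"ry":0,"rz":-1.08,"fingers":0.08},
    {"x":280,"y":-140,"z":-130,"rx":0,"ry":0,"rz":-1.26,"fingers":0.08},
    {"x":330,"y":-170,"z":-130,"rx":0,"ry":0,"rz":-1.44,"fingers":0.08},
    {"x":355,"y":-220,"z":-130,"rx":0,"ry":0,"rz":-1.62,"fingers":0.08},
    {"x":375,"y":-275,"z":-125,"rx":0,"ry":0,"rz":-1.8,"fingers":0.08},
    {"x":395,"y":-330,"z":-110,"rx":0,"ry":0,"rz":-1.98,"fingers":0.08},
    {"x":415,"y":-385,"z":-90,"rx":0,"ry":0,"rz":-2.16,"fingers":0.08},
    {"x":435,"y":-440,"z":-60,"rx":0,"ry":0,"rz":-2.34,"fingers":0.08},
    {"x":455,"y":-490,"z":-30,"rx":0,"ry":0,"rz":-2.345,"fingers":0.08},
    {"x":475,"y":-540,"z":0,"rx":0,"ry":0,"rz":-2.345,"fingers":0.08},
    {"x":485.7,"y":-574,"z":30,"rx":0,"ry":0,"rz":-2.345,"fingers":0.08},
    {"x":485.7,"y":-574,"z":70,"rx":0,"ry":0,"rz":-2.345,"fingers":0.08},
    {"x":485.7,"y":-574,"z":110,"rx":0,"ry":0,"rz":-2.345,"fingers":0.08},
    {"x":485.7,"y":-574,"z":110,"rx":0,"ry":0,"rz":-2.345,"fingers":0.08}
  ]
}}

```text
time_s: 2.48
tool_pos: [0.471, 0.1304, 0.1178]
tool_rot: [-179.8, -0.4, 158.7]
force: [0.4, -0.7, 0.6]
grip_width: 0.0401
grasp_force: 0.0
```

Run:
```python
from h import *
print(sensors.get_obs()['qpos'])
plan([(.4734,.1317,.12,158.7),(.4734,.1317,.043,158.7)])
c=vision.read_camera('scene');save(c,'s3.png',(200,120,320,250),5)
```

```text
[ 28.29163621   8.2991451  -49.42652666 111.72991636   6.90849658
  63.39476933  44.75446352]
xyz [-1.7  2.1 -2.2] r [-0.003 -0.006  0.001]
xyz [-2.2  2.3 74.8] r [-0.003 -0.006  0.001]
```

View pics/s3.png

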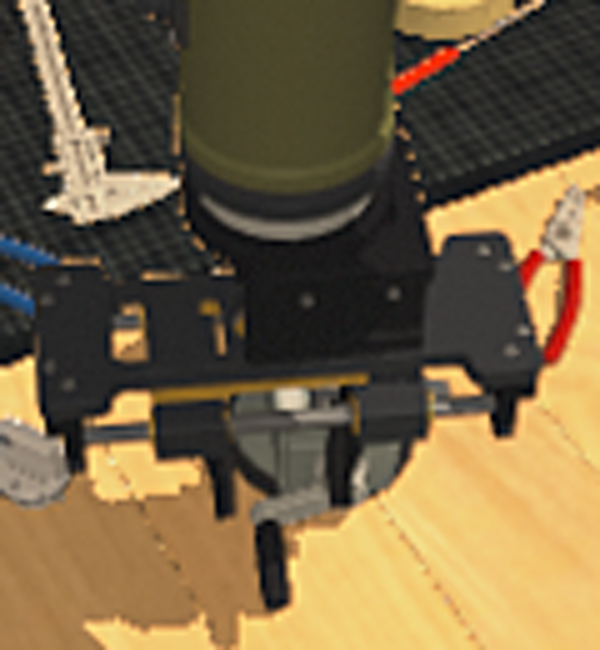

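The fingers straddle the grip (fingertips at (225,515) and (340,505), grip around (270,560)). Going down and closing.

>>> {"method": "drive_tool", "body": {
  "moves": [
    {"x":-2.2,"y":2.3,"z":25,"rx":0,"ry":0,"rz":0,"fingers":0.08},
    {"x":-2.2,"y":2.3,"z":50,"rx":0,"ry":0,"rz":0,"fingers":0.08},
    {"x":-2.2,"y":2.3,"z":74.8,"rx":0,"ry":0,"rz":0,"fingers":0.08},
    {"x":-2.2,"y":2.3,"z":74.8,"rx":0,"ry":0,"rz":0,"fingers":0.08},
    {"x":-2.2,"y":2.3,"z":74.8,"rx":0,"ry":0,"rz":0,"fingers":0.3},
    {"x":-2.2,"y":2.3,"z":74.8,"rx":0,"ry":0,"rz":0,"fingers":0.5},
    {"x":-2.2,"y":2.3,"z":74.8,"rx":0,"ry":0,"rz":0,"fingers":0.6},
    {"x":-2.2,"y":2.3,"z":74.8,"rx":0,"ry":0,"rz":0,"fingers":0.8},
    {"x":-2.2,"y":2.3,"z":74.8,"rx":0,"ry":0,"rz":0,"fingers":0.8},
    {"x":-2.2,"y":2.3,"z":74.8,"rx":0,"ry":0,"rz":0,"fingers":0.8}
  ],
  "force": 20
}}

```text
time_s: 3.78
tool_pos: [0.4765, 0.1307, 0.0457]
tool_rot: [-179.9, -0.0, 158.6]
force: [-1.7, -5.2, 2.7]
grip_width: 0.0125
grasp_force: 20.0
```

>>> {"method": "drive_tool", "body": {
  "moves": [
    {"x":0,"y":0,"z":0,"rx":0,"ry":0,"rz":0,"fingers":0.5},
    {"x":0,"y":0,"z":0,"rx":0,"ry":0,"rz":0,"fingers":0.5},
    {"x":0,"y":0,"z":0,"rx":0,"ry":0,"rz":0,"fingers":0.5}
  ]
}}

```text
time_s: 4.15
tool_pos: [0.4768, 0.1331, 0.0458]
tool_rot: [179.9, -0.0, 158.7]
force: [-0.2, 0.6, -0.7]
grip_width: 0.0215
grasp_force: 0.0
```

Run:
```python
from h import *
o=sensors.get_obs();print(o['tool_pos'],o['tool_rot'],o['force'])
c=vision.read_camera('scene');save(c,'s4.png',(215,190,285,255),8)
```

```text
[0.47675317 0.13306932 0.04576459] [ 1.79941369e+02 -4.05114344e-03  1.58734673e+02] [-0.15895905  0.56146459 -0.6748951 ]
```

View pics/s4.png

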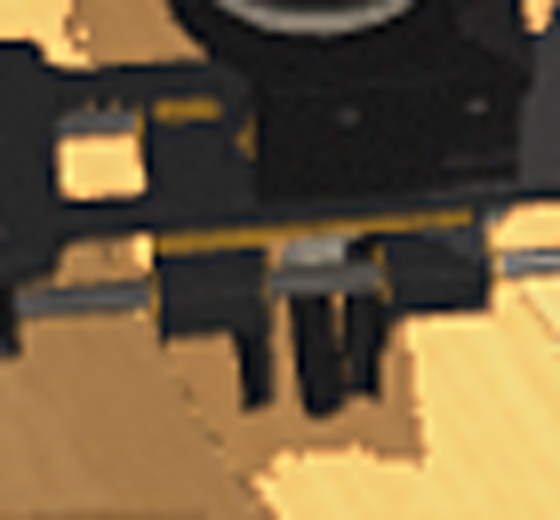

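The grip (x 320) sits about 3 mm right of the mid-point of the fingers (255, 365). Shifting right, lower, and closing again.

>>> {"method": "drive_tool", "body": {
  "moves": [
    {"x":0,"y":-3,"z":7,"rx":0,"ry":0,"rz":0,"fingers":0.5},
    {"x":0,"y":-3,"z":7,"rx":0,"ry":0,"rz":0,"fingers":0.5},
    {"x":0,"y":-3,"z":7,"rx":0,"ry":0,"rz":0,"fingers":0.8},
    {"x":0,"y":-3,"z":7,"rx":0,"ry":0,"rz":0,"fingers":0.8},
    {"x":0,"y":-3,"z":7,"rx":0,"ry":0,"rz":0,"fingers":0.8},
    {"x":0,"y":-3,"z":7,"rx":0,"ry":0,"rz":0,"fingers":0.8}
  ],
  "force": 25
}}

```text
time_s: 4.95
tool_pos: [0.476, 0.1306, 0.0389]
tool_rot: [179.9, 0.0, 158.7]
force: [1.8, 4.2, -2.2]
grip_width: 0.0122
grasp_force: 25.0
```

Run:
```python
import numpy as np
p0=-1.95
for p in np.arange(p0,2.6,.1):
    print(round(p,2),'x %.1f y %.1f z %.1f'%(-1.27*(p-p0),-38*np.sin(p)+38*np.sin(p0),-38*np.cos(p)+38*np.cos(p0)))
```

```text
-1.95 x -0.0 y 0.0 z 0.0
-1.85 x -0.1 y 1.2 z -3.6
-1.75 x -0.3 y 2.1 z -7.3
-1.65 x -0.4 y 2.6 z -11.1
-1.55 x -0.5 y 2.7 z -14.9
-1.45 x -0.6 y 2.4 z -18.6
-1.35 x -0.8 y 1.8 z -22.4
-1.25 x -0.9 y 0.8 z -26.0
-1.15 x -1.0 y -0.6 z -29.6
-1.05 x -1.1 y -2.3 z -33.0
-0.95 x -1.3 y -4.4 z -36.2
-0.85 x -1.4 y -6.8 z -39.1
-0.75 x -1.5 y -9.4 z -41.9
-0.65 x -1.7 y -12.3 z -44.3
-0.55 x -1.8 y -15.4 z -46.5
-0.45 x -1.9 y -18.8 z -48.3
-0.35 x -2.0 y -22.3 z -49.8
-0.25 x -2.2 y -25.9 z -50.9
-0.15 x -2.3 y -29.6 z -51.6
-0.05 x -2.4 y -33.4 z -52.0
0.05 x -2.5 y -37.2 z -52.0
0.15 x -2.7 y -41.0 z -51.6
0.25 x -2.8 y -44.7 z -50.9
0.35 x -2.9 y -48.3 z -49.8
0.45 x -3.0 y -51.8 z -48.3
0.55 x -3.2 y -55.2 z -46.5
0.65 x -3.3 y -58.3 z -44.3
0.75 x -3.4 y -61.2 z -41.9
0.85 x -3.6 y -63.8 z -39.1
0.95 x -3.7 y -66.2 z -36.2
1.05 x -3.8 y -68.3 z -33.0
1.15 x -3.9 y -70.0 z -29.6
1.25 x -4.1 y -71.4 z -26.0
1.35 x -4.2 y -72.4 z -22.4
1.45 x -4.3 y -73.0 z -18.6
1.55 x -4.4 y -73.3 z -14.9
1.65 x -4.6 y -73.2 z -11.1
1.75 x -4.7 y -72.7 z -7.3
1.85 x -4.8 y -71.8 z -3.6
1.95 x -5.0 y -70.6 z 0.0
2.05 x -5.1 y -69.0 z 3.5
2.15 x -5.2 y -67.1 z 6.7
2.25 x -5.3 y -64.9 z 9.8
2.35 x -5.5 y -62.3 z 12.6
2.45 x -5.6 y -59.5 z 15.2
2.55 x -5.7 y -56.5 z 17.5
```

First quarter, adding a +1 mm correction in y.

>>> {"method": "drive_tool", "body": {
  "moves": [
    {"x":-0.1,"y":2.2,"z":-3.6,"rx":0,"ry":0,"rz":0,"fingers":0.8},
    {"x":-0.3,"y":3.1,"z":-7.3,"rx":0,"ry":0,"rz":0,"fingers":0.8},
    {"x":-0.4,"y":3.6,"z":-11.1,"rx":0,"ry":0,"rz":0,"fingers":0.8},
    {"x":-0.5,"y":3.7,"z":-14.9,"rx":0,"ry":0,"rz":0,"fingers":0.8},
    {"x":-0.6,"y":3.4,"z":-18.6,"rx":0,"ry":0,"rz":0,"fingers":0.8},
    {"x":-0.8,"y":2.8,"z":-22.4,"rx":0,"ry":0,"rz":0,"fingers":0.8},
    {"x":-0.8,"y":2.8,"z":-22.4,"rx":0,"ry":0,"rz":0,"fingers":0.8}
  ]
}}

```text
time_s: 5.82
tool_pos: [0.4767, 0.1321, 0.0616]
tool_rot: [-180.0, -0.1, 158.7]
force: [-1.0, 4.9, -1.4]
grip_width: 0.0127
grasp_force: 25.0
```

>>> {"method": "drive_tool", "body": {
  "moves": [
    {"x":-0.1,"y":-0.5,"z":-3.6,"rx":0,"ry":0,"rz":0,"fingers":0.8},
    {"x":-0.2,"y":-1.9,"z":-7.2,"rx":0,"ry":0,"rz":0,"fingers":0.8},
    {"x":-0.3,"y":-3.6,"z":-10.6,"rx":0,"ry":0,"rz":0,"fingers":0.8},
    {"x":-0.5,"y":-5.7,"z":-13.8,"rx":0,"ry":0,"rz":0,"fingers":0.8},
    {"x":-0.6,"y":-8.1,"z":-16.7,"rx":0,"ry":0,"rz":0,"fingers":0.8},
    {"x":-0.7,"y":-10.7,"z":-19.5,"rx":0,"ry":0,"rz":0,"fingers":0.8},
    {"x":-0.9,"y":-13.6,"z":-21.9,"rx":0,"ry":0,"rz":0,"fingers":0.8},
    {"x":-1.0,"y":-16.7,"z":-24.1,"rx":0,"ry":0,"rz":0,"fingers":0.8},
    {"x":-1.1,"y":-20.1,"z":-25.9,"rx":0,"ry":0,"rz":0,"fingers":0.8},
    {"x":-1.2,"y":-23.6,"z":-27.4,"rx":0,"ry":0,"rz":0,"fingers":0.8},
    {"x":-1.4,"y":-27.2,"z":-28.5,"rx":0,"ry":0,"rz":0,"fingers":0.8},
    {"x":-1.5,"y":-30.9,"z":-29.2,"rx":0,"ry":0,"rz":0,"fingers":0.8},
    {"x":-1.6,"y":-34.7,"z":-29.6,"rx":0,"ry":0,"rz":0,"fingers":0.8},
    {"x":-1.6,"y":-34.7,"z":-29.6,"rx":0,"ry":0,"rz":0,"fingers":0.8}
  ]
}}

```text
time_s: 7.58
tool_pos: [0.4639, 0.1001, 0.0908]
tool_rot: [-179.9, -0.3, 158.7]
force: [-5.5, 7.4, 0.5]
grip_width: 0.0125
grasp_force: 25.1
```

Run:
```python
from h import *
c=vision.read_camera('scene');save(c,'s5.png',(215,175,300,255),7)
```

```text
(no output)
```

View pics/s5.png

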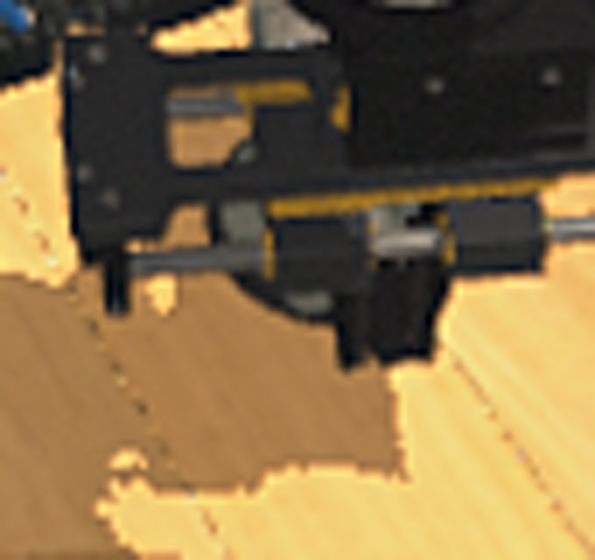

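The grip is still held between the fingers, at (385,350). Continuing over the top without more x advance.

>>> {"method": "drive_tool", "body": {
  "moves": [
    {"x":1,"y":-3.8,"z":0,"rx":0,"ry":0,"rz":0,"fingers":0.8},
    {"x":1,"y":-7.6,"z":0.4,"rx":0,"ry":0,"rz":0,"fingers":0.8},
    {"x":1,"y":-11.3,"z":1.1,"rx":0,"ry":0,"rz":0,"fingers":0.8},
    {"x":1,"y":-14.9,"z":2.2,"rx":0,"ry":0,"rz":0,"fingers":0.8},
    {"x":1,"y":-18.4,"z":3.7,"rx":0,"ry":0,"rz":0,"fingers":0.8},
    {"x":1,"y":-21.8,"z":5.5,"rx":0,"ry":0,"rz":0,"fingers":0.8},
    {"x":1,"y":-24.9,"z":7.7,"rx":0,"ry":0,"rz":0,"fingers":0.8},
    {"x":1,"y":-27.8,"z":10.1,"rx":0,"ry":0,"rz":0,"fingers":0.8},
    {"x":1,"y":-30.4,"z":12.9,"rx":0,"ry":0,"rz":0,"fingers":0.8},
    {"x":1,"y":-32.8,"z":15.8,"rx":0,"ry":0,"rz":0,"fingers":0.8},
    {"x":1,"y":-34.9,"z":19,"rx":0,"ry":0,"rz":0,"fingers":0.8},
    {"x":1,"y":-36.6,"z":22.4,"rx":0,"ry":0,"rz":0,"fingers":0.8},
    {"x":1,"y":-36.6,"z":22.4,"rx":0,"ry":0,"rz":0,"fingers":0.8}
  ]
}}

```text
time_s: 9.25
tool_pos: [0.4501, 0.0658, 0.0688]
tool_rot: [-179.9, -0.2, 158.7]
force: [-5.0, 5.5, 3.7]
grip_width: 0.0124
grasp_force: 25.1
```

>>> {"method": "drive_tool", "body": {
  "moves": [
    {"x":1,"y":-0.9,"z":3.6,"rx":0,"ry":0,"rz":0,"fingers":0.8},
    {"x":1,"y":-1.6,"z":7.2,"rx":0,"ry":0,"rz":0,"fingers":0.8},
    {"x":1,"y":-2,"z":11,"rx":0,"ry":0,"rz":0,"fingers":0.8},
    {"x":1,"y":-2.3,"z":14.7,"rx":0,"ry":0,"rz":0,"fingers":0.8},
    {"x":1,"y":-2.2,"z":18.5,"rx":0,"ry":0,"rz":0,"fingers":0.8},
    {"x":1,"y":-1.7,"z":22.3,"rx":0,"ry":0,"rz":0,"fingers":0.8},
    {"x":1,"y":-0.8,"z":26,"rx":0,"ry":0,"rz":0,"fingers":0.8},
    {"x":1,"y":0.4,"z":29.6,"rx":0,"ry":0,"rz":0,"fingers":0.8},
    {"x":1,"y":0.4,"z":29.6,"rx":0,"ry":0,"rz":0,"fingers":0.8}
  ],
  "force": 35
}}

```text
time_s: 10.38
tool_pos: [0.4498, 0.0648, 0.0395]
tool_rot: [-179.8, -0.2, 158.7]
force: [-5.8, 2.0, 8.4]
grip_width: 0.0118
grasp_force: 35.1
```

>>> {"method": "drive_tool", "body": {
  "moves": [
    {"x":0.5,"y":1.6,"z":3.5,"rx":0,"ry":0,"rz":0,"fingers":0.8},
    {"x":0.5,"y":3.5,"z":6.7,"rx":0,"ry":0,"rz":0,"fingers":0.8},
    {"x":0.5,"y":5.7,"z":9.8,"rx":0,"ry":0,"rz":0,"fingers":0.8},
    {"x":0.5,"y":7.3,"z":11.6,"rx":0,"ry":0,"rz":0,"fingers":0.8},
    {"x":0.5,"y":7.3,"z":11.6,"rx":0,"ry":0,"rz":0,"fingers":0.8},
    {"x":0.5,"y":7.3,"z":11.6,"rx":0,"ry":0,"rz":0,"fingers":0.8}
  ]
}}

```text
time_s: 11.12
tool_pos: [0.4522, 0.0709, 0.0282]
tool_rot: [-179.7, -0.1, 158.6]
force: [-6.6, -0.2, 10.9]
grip_width: 0.0122
grasp_force: 35.1
```

>>> {"method": "drive_tool", "body": {
  "moves": [
    {"x":0.5,"y":7.3,"z":11.6,"rx":0,"ry":0,"rz":0,"fingers":0.3},
    {"x":0.5,"y":7.3,"z":11.6,"rx":0,"ry":0,"rz":0,"fingers":0.3},
    {"x":0.5,"y":7.3,"z":11.6,"rx":0,"ry":0,"rz":0,"fingers":0.3},
    {"x":0.5,"y":7.3,"z":-20,"rx":0,"ry":0,"rz":0,"fingers":0.3},
    {"x":0.5,"y":7.3,"z":-70,"rx":0,"ry":0,"rz":0,"fingers":0.2},
    {"x":0.5,"y":7.3,"z":-120,"rx":0,"ry":0,"rz":0,"fingers":0.2},
    {"x":0.5,"y":7.3,"z":-170,"rx":0,"ry":0,"rz":0,"fingers":0.2},
    {"x":0.5,"y":7.3,"z":-210,"rx":0,"ry":0,"rz":0,"fingers":0.1},
    {"x":0.5,"y":7.3,"z":-210,"rx":0,"ry":0,"rz":0,"fingers":0.1},
    {"x":0.5,"y":7.3,"z":-210,"rx":0,"ry":0,"rz":0,"fingers":0.1}
  ]
}}

```text
time_s: 12.38
tool_pos: [0.4556, 0.0798, 0.237]
tool_rot: [-180.0, 0.0, 158.7]
force: [0.2, 0.1, -0.7]
grip_width: 0.0389
grasp_force: 0.0
```

Run:
```python
from h import *
plan([(.50,.2,.24,-149.5),(.6,.199,.2,-149.5),(.6,.199,.031,-149.5)])
```

```text
xyz [  2.3 128.1  -3.1] r [-0.001  0.    -0.904]
xyz [-91.2 163.5  37. ] r [-0.001  0.    -0.904]
xyz [-91.1 163.6 206. ] r [-0.001  0.    -0.904]
```

>>> {"method": "drive_tool", "body": {
  "moves": [
    {"x":2,"y":40,"z":-3,"rx":0,"ry":0,"rz":-0.18,"fingers":0.1},
    {"x":2,"y":85,"z":-3,"rx":0,"ry":0,"rz":-0.36,"fingers":0.1},
    {"x":0,"y":125,"z":-3,"rx":0,"ry":0,"rz":-0.54,"fingers":0.1},
    {"x":-40,"y":145,"z":10,"rx":0,"ry":0,"rz":-0.72,"fingers":0.1},
    {"x":-80,"y":160,"z":37,"rx":0,"ry":0,"rz":-0.904,"fingers":0.1},
    {"x":-91.2,"y":163.5,"z":80,"rx":0,"ry":0,"rz":-0.904,"fingers":0.1},
    {"x":-91.2,"y":163.5,"z":120,"rx":0,"ry":0,"rz":-0.904,"fingers":0.1},
    {"x":-91.2,"y":163.5,"z":140,"rx":0,"ry":0,"rz":-0.904,"fingers":0.1},
    {"x":-91.2,"y":163.5,"z":140,"rx":0,"ry":0,"rz":-0.904,"fingers":0.1},
    {"x":-91.2,"y":163.5,"z":140,"rx":0,"ry":0,"rz":-0.904,"fingers":0.1}
  ]
}}

```text
time_s: 13.62
tool_pos: [0.6007, 0.1997, 0.0987]
tool_rot: [-180.0, 0.1, -149.5]
force: [-0.2, 0.0, 0.9]
grip_width: 0.0392
grasp_force: 0.0
```

Run:
```python
from h import *
plan([(.6,.199,.031,-149.5)])
```

```text
xyz [ 1.1 -0.1 67.7] r [-0.001  0.002  0.   ]
```

>>> {"method": "drive_tool", "body": {
  "moves": [
    {"x":1,"y":0,"z":30,"rx":0,"ry":0,"rz":0,"fingers":0.1},
    {"x":1,"y":0,"z":55,"rx":0,"ry":0,"rz":0,"fingers":0.1},
    {"x":1,"y":0,"z":66,"rx":0,"ry":0,"rz":0,"fingers":0.1},
    {"x":1,"y":0,"z":66,"rx":0,"ry":0,"rz":0,"fingers":0.1},
    {"x":1,"y":0,"z":66,"rx":0,"ry":0,"rz":0,"fingers":0.4},
    {"x":1,"y":0,"z":66,"rx":0,"ry":0,"rz":0,"fingers":0.6},
    {"x":1,"y":0,"z":66,"rx":0,"ry":0,"rz":0,"fingers":0.9},
    {"x":1,"y":0,"z":66,"rx":0,"ry":0,"rz":0,"fingers":0.9},
    {"x":1,"y":0,"z":66,"rx":0,"ry":0,"rz":0,"fingers":0.9},
    {"x":1,"y":0,"z":66,"rx":0,"ry":0,"rz":0,"fingers":0.9}
  ],
  "force": 50
}}

```text
time_s: 14.88
tool_pos: [0.5994, 0.1985, 0.0315]
tool_rot: [-180.0, 0.0, -149.5]
force: [-0.8, -0.2, 4.4]
grip_width: 0.0102
grasp_force: 50.0
```

>>> {"method": "drive_tool", "body": {
  "moves": [
    {"x":0,"y":0,"z":-40,"rx":0,"ry":0,"rz":0,"fingers":0.9},
    {"x":0,"y":0,"z":-90,"rx":0,"ry":0,"rz":0,"fingers":0.9},
    {"x":0,"y":0,"z":-140,"rx":0,"ry":0,"rz":0,"fingers":0.9},
    {"x":0,"y":0,"z":-190,"rx":0,"ry":0,"rz":0,"fingers":0.9},
    {"x":0,"y":0,"z":-190,"rx":0,"ry":0,"rz":0,"fingers":0.9},
    {"x":0,"y":0,"z":-190,"rx":0,"ry":0,"rz":0,"fingers":0.9}
  ]
}}

```text
time_s: 15.62
tool_pos: [0.5987, 0.1982, 0.2202]
tool_rot: [-180.0, -0.1, -149.5]
force: [-0.6, -1.2, -1.1]
grip_width: 0.0108
grasp_force: 50.0
```

Run:
```python
from h import *
import pickle
d={n:vision.read_camera(n) for n in('scene','top')};pickle.dump(d,open('c2.pkl','wb'))
save(d['scene'],'a.png',(205,110,305,210),4);save(d['top'],'b.png',(205,140,305,240),4)
cv2.imwrite('pics/m6.png',np.hstack([cv2.imread('pics/a.png'),cv2.imread('pics/b.png')]))
```

```text
(no output)
```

View pics/m6.png

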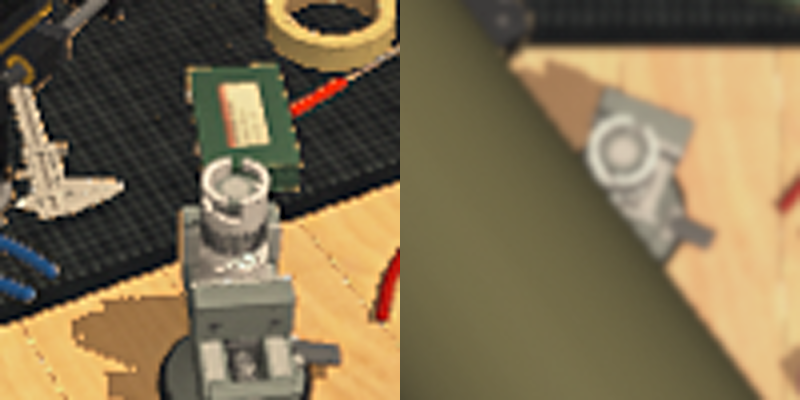

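Scene: rim at crop (235,183), outer left 200, right 270, top 158; a notch toward the camera at about (230,205). Top: ring centred at about (623,152). Now subpixel measurement.

Run:
```python
from h import *
import pickle
d=pickle.load(open('c2.pkl','rb'));S,T=d['scene'],d['top']
f=lambda a:np.round(a,4)
h=cv2.cvtColor(S['image'],cv2.COLOR_RGB2HSV)
g=S['image'].astype(int)
print('V rows148-162, x252-275');
for y in range(147,164): print(y,g[y,252:276].min(1))
# top ring peaks
G=T['image'].min(2).astype(np.float32)
c=np.array([205+(223+.5)/4-.5,140+(152+.5)/4-.5])
for it in range(3):
    P=[]
    for a in np.arange(0,360,10):
        u=np.array([np.cos(np.radians(a)),np.sin(np.radians(a))]);r=np.arange(4,11,.1)
        q=(c+r[:,None]*u).astype(np.float32);v=cv2.remap(G,q[:,0].reshape(1,-1),q[:,1].reshape(1,-1),cv2.INTER_CUBIC)[0]
        P.append(np.r_[c+r[np.argmax(v)]*u,r[np.argmax(v)],v.max()])
    P=np.array(P);e=cv2.fitEllipse(P[:,:2].astype(np.float32));c=np.array(e[0])
print(e,f(P[:,2]),P[:,3].astype(int))
print(f(onz(T,*c,.168)))
```

```text
V rows148-162, x252-275
147 [32 57 95 68 70 71 68 71 67 65 58 54 55 55 56 59 62 63 65 68 71 72 74 73]
148 [46 49 71 66 70 68 66 64 60 65 75 65 69 67 64 66 66 68 70 72 72 73 72 72]
149 [ 35  34  39  65  72  62  65  93 115 133 125  62  66  82 114 104  71  63
  68  71  73  73  72  73]
150 [ 34  40  39  40  69  89 141 176 197 212 168  61  67 109 182 169 134 119
  76  71  77  79  77  78]
151 [ 31  30  35  45  96 173 225 201 168 145 131  58  64  82 126 146 193 206
 140  86  80  80  73  68]
152 [ 32  28  29  68 159 220 175 142 147 144 109  34  34  60 106 100 112 165
 204 143  17  40  50  44]
153 [ 48  30   8  97 200 198 137 146 151 140 110  70  74  59  56  64  79 105
 178 210  60  38  53  56]
154 [ 43  29   2 119 223 177 140 146 140 134 136 146 142 122 108  94  68  82
 164 214 115  42  51  55]
155 [ 37  43  17 120 222 163 137 125 125 152 162 171 168 159 141 132 133 118
 133 209 109  36  48  48]
156 [ 36  44  34 113 214 179 137 117 141 168 165 164 165 168 163 137 141 193
 191 202  86  39  55  57]
157 [ 38  32  33  76 164 201 164 128 139 162 166 164 164 165 159 129 105 141
 218 193  62  50  7
[... 343 characters left out ...]
8  88  83 107 113  81  80  73 101 144 145 147 148
 147 143 133 125  65  13]
162 [145 142 122  89 137 194 112  82  59  71  63  62  70 108 149 148 149 149
 147 137 122 134 127   9]
163 [126 127 117  67  94 110 135 160 130  87  60  51  61 105 149 148 150 148
 145 128 106 133 131   3]
((260.399169921875, 177.18502807617188), (14.91530990600586, 15.276731491088867), 40.476661682128906) [7.6 7.5 7.5 7.4 7.4 7.4 7.3 7.4 7.4 7.3 7.4 7.8 8.1 7.9 7.6 7.3 7.4 7.3
 7.2 7.4 7.5 7.6 7.6 7.6 7.6 7.5 7.7 7.7 7.8 7.3 4.  7.8 7.7 7.7 7.8 7.9] [187 191 197 196 191 190 188 185 180 179 175 166 177 185 191 189 192 190
 184 183 189 190 190 193 187 182 186 185 179 157 144 152 175 183 188 192]
[0.5831 0.0512 0.168 ]
```

Run:
```python
from h import *
import pickle
d=pickle.load(open('c2.pkl','rb'));S,T=d['scene'],d['top']
f=lambda a:np.round(a,4)
print('rim S',f(onz(S,263.5,154.65,.168)), 'T',f(onz(T,260.4,177.19,.168)),tri(S,(263.5,154.65),T,(260.4,177.19)))
a=onz(S,262.8,159.8,.168);b=onz(S,263.8,149.8,.168);print('notch S',a,b,np.degrees(np.arctan2(*(b-a)[1::-1])),np.linalg.norm(a-b))
c=np.array([260.4,177.19]);k=lambda t:c+7.5*np.array([np.cos(np.radians(t)),np.sin(np.radians(t))])
a=onz(T,*k(112),.168);b=onz(T,*k(300),.168);print('notch T',np.degrees(np.arctan2(*(b-a)[1::-1])))
plan([(.583,.052,.24,158.5),(.583,.052,.215,158.5)])
```

```text
rim S [0.5831 0.0532 0.168 ] T [0.5831 0.0512 0.168 ] (array([0.58378595, 0.05182446, 0.16669256]), np.float64(0.001672672509919403))
notch S [0.56896667 0.06260698 0.168     ] [0.59712567 0.04479543 0.168     ] -32.314777026613 0.03331937039827034
notch T -25.97818073516788
xyz [  87.3 -118.   -20.6] r [-0.001 -0.003  0.907]
xyz [  87.2 -118.     4.4] r [-0.001 -0.003  0.907]
```

>>> {"method": "drive_tool", "body": {
  "moves": [
    {"x":0,"y":0,"z":-20,"rx":0,"ry":0,"rz":0.17,"fingers":0.9},
    {"x":15,"y":-20,"z":-20,"rx":0,"ry":0,"rz":0.34,"fingers":0.9},
    {"x":30,"y":-40,"z":-20,"rx":0,"ry":0,"rz":0.51,"fingers":0.9},
    {"x":45,"y":-60,"z":-20,"rx":0,"ry":0,"rz":0.68,"fingers":0.9},
    {"x":60,"y":-80,"z":-20,"rx":0,"ry":0,"rz":0.85,"fingers":0.9},
    {"x":75,"y":-100,"z":-20,"rx":0,"ry":0,"rz":0.942,"fingers":0.9},
    {"x":87.3,"y":-118,"z":-20,"rx":0,"ry":0,"rz":0.942,"fingers":0.9},
    {"x":87.3,"y":-118,"z":0,"rx":0,"ry":0,"rz":0.942,"fingers":0.9},
    {"x":87.3,"y":-118,"z":8,"rx":0,"ry":0,"rz":0.942,"fingers":0.9},
    {"x":87.3,"y":-118,"z":8,"rx":0,"ry":0,"rz":0.942,"fingers":0.9},
    {"x":87.3,"y":-118,"z":8,"rx":0,"ry":0,"rz":0.942,"fingers":0.9}
  ]
}}

```text
time_s: 17.1
tool_pos: [0.5838, 0.0537, 0.2131]
tool_rot: [180.0, -0.0, 156.6]
force: [0.1, -0.0, -0.3]
grip_width: 0.0108
grasp_force: 50.0
```

Run:
```python
from h import *
import pickle
c=vision.read_camera('scene');pickle.dump(c,open('c3.pkl','wb'));print(pose()[0],pose()[1].as_euler('xyz',degrees=True))
save(c,'s7.png',(240,115,290,175),10)
g=c['image'].astype(int).min(2)
for y in range(128,165): print(y,g[y,250:280])
```

```text
[0.58400782 0.05349147 0.21344232] [1.79968264e+02 2.28757684e-02 1.56594820e+02]
128 [25 50 77 66 65 26 17 20 20 24 28 30 50 65 65 63 42 25 30 30 21 22 20 23
 47 54 37 34 33 42]
129 [23 53 85 62 68 40 19 22 24 21 26 41 74 89 85 67 50 21 32 29 21 23 15 37
 79 90 24 39 33 41]
130 [ 24  49  81  62  64  42  14  20  20  21  23  67 131 148 139  93  51  25
  32  28  23  23  16  43  76  64  23  40  44  44]
131 [ 29  48  75  61  68  53  18  18  21  23  26  57 114 130 129 114  43  23
  32  28  22  18  28  52  76  65  26  33  39  41]
132 [ 41  57  96  61  65  64  25  13  21  23  25  57 112 131 129 114  23  24
  30  24  22  22  36  68  74  67  48  24  35  44]
133 [ 30  84 139  57  66  66  41  20  22  24  22  59 117 127 128 118  47  18
  30  26  22  15  42  76  70  80  90  30  26  20]
134 [ 33  65 106  60  66  64  45  18  21  26  25  73 133 127 128 120  51  19
  33  28  18  25  51  73  70  74  77  23  20  42]
135 [ 32  47  80  71  68  70  66  13  20  26  28  72 130 127 129 121  61  22
  33  26  22  35  66  74  71  71  60  42  52  46]
136 [ 45  33  35  48  69  68  65  17  21  21  23  66 129 126 1
[... 2920 characters left out ...]
152 161 183 186
 212 192 170 130   9  26  30  40  51  34  30  41]
160 [ 39  23  26  34  29  70 130 110  98 110 146 162 117 115 125 171 201 174
 160 116 147 133  64  71  22  26  41  35  26  24]
161 [ 45  49  54  57  53  75 139 152  92  82 110 111  82  82  72 103 145 146
 149 149 147 141 127 126  66  15  24  24  27  27]
162 [ 70  87  88  86  73  78 144 200 116  83  61  72  63  60  69 109 150 148
 150 149 148 139 122 134 127   6  24  25  21  23]
163 [ 87  76  76  77  71  66  98 112 137 161 128  88  61  51  64 105 150 151
 150 151 147 127  98 135 131   0  18  19  17   3]
164 [ 83  72  77  78  71  64  97 110 123 143 205 164 133 125 121 118 149 150
 151 153 144 107 115 132 110   0   0  13  43  62]
```

View pics/s7.png

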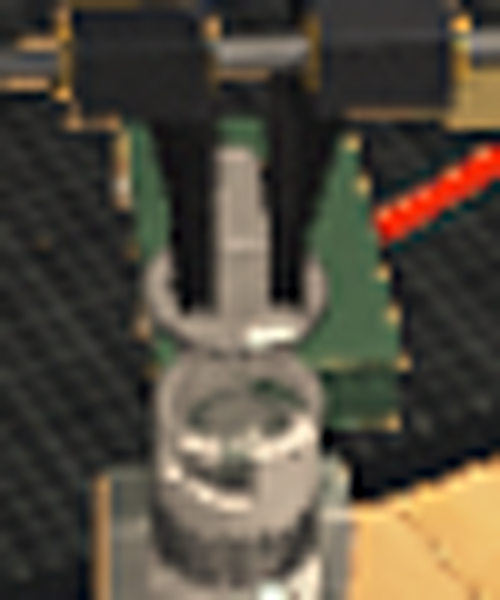

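Viewed: the cap flange (crop 150–325, bottom ~345) hangs directly over the torch mouth (160–320), fingers on the bar, notch facing the camera at about (225,465).

Run:
```python
from h import *
import pickle
c=pickle.load(open('c3.pkl','rb'))
zc=.2134-.0315
for yb in(143.2,143.6,144): print('cap',onz(c,263.0,yb,zc+.015))
print('rim',onz(c,263.5,154.65,.168))
print('proj tool axis',proj(c,[.5840,.0535,zc+.015]),'rim guess',proj(c,[.5831,.0522,.168]))
```

```text
cap [0.58922287 0.05195612 0.1969    ]
cap [0.5880425  0.05259427 0.1969    ]
cap [0.58686475 0.05323101 0.1969    ]
rim [0.58308968 0.05318104 0.168     ]
proj tool axis [263.51047697 144.80206147] rim guess [263.87931821 154.51306713]
```

Run:
```python
from h import *
import pickle
c=pickle.load(open('c3.pkl','rb'))
zc=.2134-.0315;u=np.array([np.cos(np.radians(-23.4)),np.sin(np.radians(-23.4)),0])
P=[onz(c,264,139.1,zc+.046),onz(c,263.5,129.4,zc+.046),onz(c,263.9,146.6,zc+.0205)]
print(np.round([P[0]+.0165*u,P[1]-.0165*u,P[2]+.0165*u],4))
print('same z+-2mm',onz(c,264,139.1,zc+.044)+.0165*u)
plan([(.5818,.0523,.2034,156.6)])
```

```text
[[0.584  0.0549 0.2279]
 [0.5826 0.0535 0.2279]
 [0.5881 0.0521 0.2024]]
same z+-2mm [0.58601888 0.05371748 0.2259    ]
xyz [ 1.6 -2.  10. ] r [ 0.001  0.    -0.   ]
```

>>> {"method": "drive_tool", "body": {
  "moves": [
    {"x":1.6,"y":-2,"z":6,"rx":0,"ry":0,"rz":0,"fingers":0.9},
    {"x":1.6,"y":-2,"z":10,"rx":0,"ry":0,"rz":0,"fingers":0.9},
    {"x":1.6,"y":-2,"z":12,"rx":0,"ry":0,"rz":0,"fingers":0.9},
    {"x":1.6,"y":-2,"z":14,"rx":0,"ry":0,"rz":0,"fingers":0.9},
    {"x":1.6,"y":-2,"z":16,"rx":0,"ry":0,"rz":0,"fingers":0.9},
    {"x":1.6,"y":-2,"z":17.5,"rx":0,"ry":0,"rz":0,"fingers":0.9},
    {"x":1.6,"y":-2,"z":17.5,"rx":0,"ry":0,"rz":0,"fingers":0.9}
  ]
}}

```text
time_s: 18.02
tool_pos: [0.5817, 0.0515, 0.1959]
tool_rot: [180.0, 0.0, 156.5]
force: [-0.7, 0.4, -0.1]
grip_width: 0.0105
grasp_force: 50.0
```

>>> {"method": "drive_tool", "body": {
  "moves": [
    {"x":0,"y":0,"z":1.5,"rx":0,"ry":0,"rz":0,"fingers":0.9},
    {"x":0,"y":0,"z":3,"rx":0,"ry":0,"rz":0,"fingers":0.9},
    {"x":0,"y":0,"z":4,"rx":0,"ry":0,"rz":0,"fingers":0.9},
    {"x":0,"y":0,"z":4,"rx":0,"ry":0,"rz":0,"fingers":0.9}
  ]
}}

```text
time_s: 18.52
tool_pos: [0.5823, 0.0521, 0.1922]
tool_rot: [179.9, 0.1, 156.5]
force: [2.5, 2.6, 4.6]
grip_width: 0.0107
grasp_force: 50.0
```

>>> {"method": "drive_tool", "body": {
  "moves": [
    {"x":-0.4,"y":1,"z":1,"rx":0,"ry":0,"rz":0,"fingers":0.9},
    {"x":-0.4,"y":1,"z":2,"rx":0,"ry":0,"rz":0,"fingers":0.9},
    {"x":-0.4,"y":1,"z":3,"rx":0,"ry":0,"rz":0,"fingers":0.9},
    {"x":-0.4,"y":1,"z":4,"rx":0,"ry":0,"rz":0,"fingers":0.9},
    {"x":-0.4,"y":1,"z":4,"rx":0,"ry":0,"rz":0,"fingers":0.9}
  ]
}}

```text
time_s: 19.15
tool_pos: [0.5826, 0.0523, 0.1887]
tool_rot: [180.0, 0.1, 156.5]
force: [-0.9, 1.2, 8.6]
grip_width: 0.0107
grasp_force: 50.0
```

>>> {"method": "drive_tool", "body": {
  "moves": [
    {"x":0,"y":0,"z":1,"rx":0,"ry":0,"rz":0,"fingers":0.9},
    {"x":0,"y":0,"z":2,"rx":0,"ry":0,"rz":0,"fingers":0.9},
    {"x":0,"y":0,"z":3,"rx":0,"ry":0,"rz":0,"fingers":0.9},
    {"x":0,"y":0,"z":4,"rx":0,"ry":0,"rz":0,"fingers":0.9},
    {"x":0,"y":0,"z":5,"rx":0,"ry":0,"rz":0,"fingers":0.9},
    {"x":0,"y":0,"z":5,"rx":0,"ry":0,"rz":0,"fingers":0.9}
  ]
}}

```text
time_s: 19.9
tool_pos: [0.5826, 0.0523, 0.1846]
tool_rot: [-180.0, 0.1, 156.5]
force: [-2.1, 1.0, 11.9]
grip_width: 0.0107
grasp_force: 50.0
```

>>> {"method": "drive_tool", "body": {
  "moves": [
    {"x":0,"y":0,"z":1,"rx":0,"ry":0,"rz":0,"fingers":0.9},
    {"x":0,"y":0,"z":2,"rx":0,"ry":0,"rz":0,"fingers":0.9},
    {"x":0,"y":0,"z":2,"rx":0,"ry":0,"rz":0,"fingers":0.9},
    {"x":0,"y":0,"z":2,"rx":0,"ry":0,"rz":0,"fingers":0.9}
  ]
}}

```text
time_s: 20.4
tool_pos: [0.5827, 0.0523, 0.1843]
tool_rot: [-180.0, 0.1, 156.5]
force: [-4.6, 1.1, 21.3]
grip_width: 0.0107
grasp_force: 50.0
```

>>> {"method": "drive_tool", "body": {
  "moves": [
    {"x":0,"y":0.1,"z":0,"rx":0,"ry":0,"rz":0.1,"fingers":0.9},
    {"x":-0.1,"y":0.4,"z":0,"rx":0,"ry":0,"rz":0.25,"fingers":0.9},
    {"x":-0.1,"y":0.6,"z":0,"rx":0,"ry":0,"rz":0.4,"fingers":0.9},
    {"x":-0.2,"y":0.8,"z":0,"rx":0,"ry":0,"rz":0.55,"fingers":0.9},
    {"x":-0.4,"y":1,"z":0,"rx":0,"ry":0,"rz":0.7,"fingers":0.9},
    {"x":-0.4,"y":1,"z":0,"rx":0,"ry":0,"rz":0.7,"fingers":0.9}
  ]
}}

```text
time_s: 21.15
tool_pos: [0.5844, 0.054, 0.1843]
tool_rot: [179.8, 0.1, 116.4]
force: [-2.2, 1.9, 19.1]
grip_width: 0.0106
grasp_force: 50.0
```

>>> {"method": "drive_tool", "body": {
  "moves": [
    {"x":0,"y":0.2,"z":0,"rx":0,"ry":0,"rz":0.15,"fingers":0.9},
    {"x":-0.1,"y":0.4,"z":0,"rx":0,"ry":0,"rz":0.3,"fingers":0.9},
    {"x":-0.2,"y":0.7,"z":0,"rx":0,"ry":0,"rz":0.45,"fingers":0.9},
    {"x":-0.3,"y":0.9,"z":0,"rx":0,"ry":0,"rz":0.6,"fingers":0.9},
    {"x":-0.4,"y":1,"z":0,"rx":0,"ry":0,"rz":0.7,"fingers":0.9},
    {"x":-0.4,"y":1,"z":0,"rx":0,"ry":0,"rz":0.78,"fingers":0.9},
    {"x":-0.4,"y":1,"z":0,"rx":0,"ry":0,"rz":0.78,"fingers":0.9},
    {"x":-0.4,"y":1,"z":0,"rx":0,"ry":0,"rz":0.78,"fingers":0.9}
  ]
}}

```text
time_s: 22.15
tool_pos: [0.5862, 0.0535, 0.1844]
tool_rot: [179.7, -0.1, 71.7]
force: [-0.0, 2.7, 15.3]
grip_width: 0.0104
grasp_force: 50.0
```

Run:
```python
from h import *
o=sensors.get_obs();print(o['wrist_torque'],o['tool_rot'],o['force'],o['tool_pos'],o['qpos'])
```

```text
[ 0.38217994  0.01785995 -0.03389784] [ 1.79676632e+02 -9.59135247e-02  7.17406922e+01] [-6.71202545e-03  2.65610283e+00  1.52729516e+01] [0.58617647 0.05351745 0.18435007] [ 20.42064528  14.98046012 -33.05710881  95.11092354   8.60317554
  72.10759989 -32.61111942]
```

No stop felt yet; turn a little further and watch the torque.

>>> {"method": "drive_tool", "body": {
  "moves": [
    {"x":0,"y":0.1,"z":0,"rx":0,"ry":0,"rz":0.08,"fingers":0.9},
    {"x":0,"y":0.1,"z":0,"rx":0,"ry":0,"rz":0.12,"fingers":0.9},
    {"x":0,"y":0.1,"z":0,"rx":0,"ry":0,"rz":0.12,"fingers":0.9},
    {"x":0,"y":0.1,"z":0,"rx":0,"ry":0,"rz":0.12,"fingers":0.9}
  ]
}}

```text
time_s: 22.65
tool_pos: [0.5857, 0.0538, 0.1843]
tool_rot: [179.8, -0.1, 64.9]
force: [-1.5, 1.9, 18.0]
grip_width: 0.0105
grasp_force: 50.0
```

Run:
```python
from h import *
o=sensors.get_obs();print(o['wrist_torque'],o['tool_rot'],o['force'],o['tool_pos'])
```

```text
[0.4598965  0.34678128 0.32348167] [ 1.79757808e+02 -9.97141181e-02  6.49285037e+01] [-1.4568878   1.90899912 17.95056671] [0.58565357 0.05377354 0.184337  ]
```

>>> {"method": "drive_tool", "body": {
  "moves": [
    {"x":0,"y":0,"z":-2,"rx":0,"ry":0,"rz":0,"fingers":0.9},
    {"x":0,"y":0,"z":-4,"rx":0,"ry":0,"rz":0,"fingers":0.9},
    {"x":0,"y":0,"z":-6,"rx":0,"ry":0,"rz":0,"fingers":0.9},
    {"x":0,"y":0,"z":-6,"rx":0,"ry":0,"rz":0,"fingers":0.9},
    {"x":0,"y":0,"z":-6,"rx":0,"ry":0,"rz":0,"fingers":0.9}
  ]
}}

```text
time_s: 23.28
tool_pos: [0.5853, 0.0536, 0.1869]
tool_rot: [179.9, -0.1, 64.9]
force: [4.2, 3.3, 3.1]
grip_width: 0.0107
grasp_force: 50.0
```

Run:
```python
from h import *
o=sensors.get_obs();print(o['wrist_torque'],o['tool_rot'],o['force'],o['tool_pos'])
```

```text
[ 0.81317835 -1.10172427  0.24805418] [ 1.79887179e+02 -1.07429716e-01  6.49077195e+01] [4.17198442 3.27790485 3.10450541] [0.585302   0.05357542 0.1868746 ]
```

>>> {"method": "drive_tool", "body": {
  "moves": [
    {"x":0,"y":0,"z":-1,"rx":0,"ry":0,"rz":0,"fingers":0.9},
    {"x":0,"y":0,"z":-2,"rx":0,"ry":0,"rz":0,"fingers":0.9},
    {"x":0,"y":0,"z":-2,"rx":0,"ry":0,"rz":0,"fingers":0.9}
  ]
}}

```text
time_s: 23.65
tool_pos: [0.5851, 0.0535, 0.1879]
tool_rot: [179.9, -0.1, 64.9]
force: [5.8, 2.8, 0.1]
grip_width: 0.0105
grasp_force: 50.0
```

Run:
```python
from h import *
o=sensors.get_obs();print(o['wrist_torque'],o['tool_rot'],o['force'],o['tool_pos'])
```

```text
[ 0.77444977 -1.40890971  0.29459937] [ 1.79930678e+02 -9.61210160e-02  6.49067871e+01] [5.83249046 2.83347796 0.1447162 ] [0.58511011 0.0534817  0.18793846]
```

>>> {"method": "drive_tool", "body": {
  "moves": [
    {"x":0.9,"y":0.9,"z":0,"rx":0,"ry":0,"rz":0,"fingers":0.9},
    {"x":0.9,"y":0.9,"z":0,"rx":0,"ry":0,"rz":0,"fingers":0.9},
    {"x":0.9,"y":0.9,"z":0,"rx":0,"ry":0,"rz":0,"fingers":0.9},
    {"x":0.9,"y":0.9,"z":0,"rx":0,"ry":0,"rz":0,"fingers":0.9}
  ]
}}

```text
time_s: 24.15
tool_pos: [0.5853, 0.0535, 0.1882]
tool_rot: [-180.0, -0.0, 64.9]
force: [3.6, 3.4, -2.0]
grip_width: 0.0105
grasp_force: 50.0
```

Run:
```python
from h import *
import pickle
o=sensors.get_obs();print(o['wrist_torque'],o['tool_rot'],o['force'],o['tool_pos'])
c=vision.read_camera('scene');pickle.dump(c,open('c4.pkl','wb'))
g=c['image'].astype(int).min(2)
for y in range(146,176): print(y,*['%3d'%v for v in g[y,250:280]])
```

```text
[ 0.7969497  -1.07555452  0.23258945] [-1.79974783e+02 -3.11918460e-03  6.48614133e+01] [ 3.63298181  3.43239205 -1.95932622] [0.58528357 0.05351041 0.188189  ]
146  21  20  20  22  17  24  24  23  23  22  23  23  24  20  22  19  22  22  22  18  23  22  20  21  22  23  24  23  23  23
147  33  37  37  27  21  23  23  21  24  21  21  20  23  23  26  24  24  19  26  23  23  26  22  21  22  23  20  22  22  22
148  56  70  65  43  19  24  25  22  24  26  23  25  24  23  24  20  25  23  24  24  21  21  20  24  25  23  22  21  25  32
149  61  63  62  52  19  25  22  22  25  23  22  21  22  26  23  23  20  25  20  25  23  24  22  24  20  21  23  23  21  28
150  44  58  48  29  20  22  21  24  21  22  20  23  27  23  23  21  24  25  23  23  21  22  22  26  19  22  22  20  24  19
151  24  39  31  20  20  22  25  22  21  24  21  22  21  24  20  20  24  24  19  21  16  19  21  19  20  21  20  24  20  23
152  23  32  15  19  19  21  11  17  20  19  24  20  22  19  18  23  20  16  12   6   0   6   9  17  21  17  20  20  17  22
153  31  38  26  28  22  30  38  42  25  13  17  13  13  15  12  10  10
[... 2080 characters left out ...]
  84  85  84  69  87 102  85  86  75  50  81 127 112 113 112 110 109 111 112 115
171  84  94  97  95  98 106  79  64  48  69  71  89  85  73  84 102 100  87  63  67 141 186 107 111 111 108 110 110 112 114
172  86  92  92  92  99 122 125 109  70  77  66  79  83  73  79  96  96  97  91 129 187 195 104 111 109 101 107 110 112 114
173  88  94  95  94  99 123 125 121 118 112  87  84  94  77  92 115 156 169 167 169 193 170 104 114 115 113 107 109 111 112
174  92  95  98  96  96 106 112 118 131 137 139 127 130 134 136 140 225 239 190 143 209 183  91  99 110 111 106 106 109 110
175  91  91  95  92  89  91 102 115 121 125 129 150 172 180 180 168 147 170 210 163 196 139  90  75  91 107 106 104 103 107
```

Lifted to +3.9 mm, the hook height. A small back-turn checks that the hooks hold.

>>> {"method": "drive_tool", "body": {
  "moves": [
    {"x":0,"y":0,"z":0.5,"rx":0,"ry":0,"rz":-0.08,"fingers":0.9},
    {"x":0,"y":0,"z":0.5,"rx":0,"ry":0,"rz":-0.16,"fingers":0.9},
    {"x":0,"y":0,"z":0.5,"rx":0,"ry":0,"rz":-0.16,"fingers":0.9},
    {"x":0,"y":0,"z":0.5,"rx":0,"ry":0,"rz":-0.16,"fingers":0.9}
  ]
}}

```text
time_s: 24.7
tool_pos: [0.5848, 0.0533, 0.1886]
tool_rot: [-179.9, 0.0, 73.9]
force: [-1.1, 2.8, 5.7]
grip_width: 0.0106
grasp_force: 50.0
```

Run:
```python
from h import *
o=sensors.get_obs();print(o['wrist_torque'],o['tool_rot'],o['force'],o['tool_pos'])
```

```text
[ 0.56615101  0.32880685 -0.03928858] [-1.79934874e+02  4.37035141e-02  7.39225999e+01] [-1.09462452  2.79555921  5.73527159] [0.58478079 0.05332382 0.18857781]
```

>>> {"method": "drive_tool", "body": {
  "moves": [
    {"x":0,"y":0,"z":0,"rx":0,"ry":0,"rz":0.06,"fingers":0.9},
    {"x":0,"y":0,"z":0,"rx":0,"ry":0,"rz":0.12,"fingers":0.9},
    {"x":0,"y":0,"z":0,"rx":0,"ry":0,"rz":0.12,"fingers":0.9},
    {"x":0,"y":0,"z":0,"rx":0,"ry":0,"rz":0.12,"fingers":0.9},
    {"x":0,"y":0,"z":0,"rx":0,"ry":0,"rz":0.12,"fingers":0.9}
  ]
}}

```text
time_s: 25.32
tool_pos: [0.5854, 0.0531, 0.1886]
tool_rot: [180.0, 0.0, 67.2]
force: [0.3, 2.7, 5.7]
grip_width: 0.0108
grasp_force: 50.0
```

Run:
```python
from h import *
o=sensors.get_obs();print(o['wrist_torque'],o['tool_rot'],o['force'],o['tool_pos'])
```

```text
[0.4458135  0.05740675 0.05198784] [1.79987295e+02 3.17311707e-02 6.71507661e+01] [0.31044579 2.72362509 5.74152746] [0.58536283 0.05309908 0.18858243]
```

>>> {"method": "drive_tool", "body": {
  "moves": [
    {"x":0,"y":0,"z":0.8,"rx":0,"ry":0,"rz":0,"fingers":0.9},
    {"x":0,"y":0,"z":0.8,"rx":0,"ry":0,"rz":0,"fingers":0.9},
    {"x":0,"y":0,"z":0.8,"rx":0,"ry":0,"rz":0,"fingers":0.9},
    {"x":0,"y":0,"z":0.8,"rx":0,"ry":0,"rz":0,"fingers":0.9}
  ]
}}

```text
time_s: 25.82
tool_pos: [0.5854, 0.0531, 0.1883]
tool_rot: [180.0, 0.0, 67.1]
force: [-0.8, 2.0, 7.4]
grip_width: 0.0107
grasp_force: 50.0
```

Run:
```python
from h import *
o=sensors.get_obs();print(o['tool_rot'],o['force'],o['tool_pos'],o['grasp_force'])
print(workorder.sign_off())
```

```text
[1.79971841e+02 3.16355351e-02 6.71474290e+01] [-0.80205164  1.98174959  7.43423643] [0.58539107 0.05313905 0.18831213] 50.00251139514148
the job is handed in; nothing more can be done
None
```

I've handed the job in at 25.8 s: the vice is cranked shut on the torch, and the cap is in, turned clockwise about 89° by tool yaw to the stop and risen to hook height, still gripped at 50 N. The sign-off gave no verdict, the jaw force can't be measured, and a small turn back met no resistance, so the clamping force and the hooks holding are unconfirmed.

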